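Find and release the key left latched on the pottery switch box

ROBOT

A 6-joint arm with a two-finger parallel gripper is mounted at the origin on the work surface. World frame = base frame: x ahead of the robot, y to its left, z up, the work surface at z = 0. Lengths are in m, angles in rad, forces in N, time in s.
With the tool pointing down it reaches from about 0.325 to 0.9 m from the base axis. Payload 6.1 kg.
Tool frame: the origin (TCP) lies midway between the tips of the shut fingers; the grasp point (between the pads) lies 19 mm behind it; x points along the fingers, y is the direction in which the jaws open and shut, and the axes are right-handed (so a half turn about x gives the same grasp; the last joint's range is limited). The gripper opens to 85 mm and grips with 20 to 120 N. Pads are 22 mm wide; open, the fingers measure 114 mm over their backs; the gripper's body (76 mm by 85 mm) begins 54 mm behind the grasp point. The pads swing forward as they close: fully open they stand 13 mm farther back than shut.
Start: joints at [1.169, 0.22, 1.526, -0, 1.395, -0.126], TCP at [0.17, 0.601, 0.231] pointing down, gripper open.
Joint ranges: [-2.98, 2.98], [-0.91, 2.08], [0.09, 2.57], [-1.24, 4.39], [0.2, 2.65], [-2.68, 2.68]. Speed limits (rad/s): [2.57, 2.57, 3.01, 3.14, 3.14, 3.14].

INTERFACE

Orientations are given as [roll, pitch, yaw] about the fixed x, y, z axes, in that order (R = Rz(yaw) Ry(pitch) Rx(roll)).
In Python, from plant import movep, move_l, set_joints, gripper_to, hold, inverse_kinematics, observe, get_image, get_calibration, Unreachable, job_done gives the robot as it stands. Calls block until the motion is done:
- movep(position, orientation): joint-space move of the TCP to a pose.
- move_l(position, feed=0.15, rotation=None, max_force=None): straight line of the TCP; rotation=None keeps the orientation; feed is the mean speed in m/s. With max_force (N) it stops when the force on the tool has changed by that much, and returns True; else False.
- set_joints(angles): joint-space move.
- gripper_to(opening, f_grip=None): finger opening in m; f_grip is the grip in N (None keeps the last); returns when the fingers have stopped.
- hold(seconds).
- inverse_kinematics(position, orientation): joint angles nearest the present ones, or None.
- observe(): the state.
- get_image(name): name is "scene" or "top" or "wrist"; returns (picture, depth): 384x512x3 uint8, red, green, blue; 384x512 float32, m along the optical axis (not along the pixel's ray), 0 where there is no reading.
- get_calibration(name): a dict with "intrinsics" (3x3 intrinsics, pixels), "dist_coeffs" ([k1, k2, p1, p2, k3] as OpenCV has them; the pictures are not rectified), "world_from_camera" (4x4, takes a point from camera to world coordinates). Camera axes: x right, y down, z forward; pixel columns grow to the right and rows downward; lengths in m; the calibration is good to about 2 mm. A picture is of the moment at which its call begins: read the wrist's pose just before it. get_calibration takes no time and is no camera call; for the wrist camera it gives the pose at the moment of the call.
A pose or a line that the arm cannot do raises Unreachable and nothing moves.
- job_done(): hands the job in, once; it reports no verdict.
The state is a dict: "time_s": time; "q": joint angles; "joint_velocities": joint speeds; "joint_torque": joint torques, N m; "eef_pos": TCP position; "tcp_rot": TCP orientation; "ft_force": force on the tool from outside, world axes, zero at the start; "torque": the same for the moment, N m; "opening": finger opening in m.
Only numpy, scipy, OpenCV 4.12 (cv2) and the standard library are available. Lean on these libraries where they do the work, as an engineer would, in place of code of your own. Each camera call takes 0.05 s, during which the arm holds its last target.

TASK

One of the four identical keys on the grey switch box has been left latched down. With shut fingers tap all four lightly, one after another starting with the key next to the round dial, without pushing any raised key in; then press the latched one firmly so that it springs back up. Finish with all four keys standing up and the fingers clear, and leave the loose pottery things where they are.

Things in the scene. Friction and masses are not known exactly. Their poses are not given: they have to be found in the camera images.
- switch_box: grey box fixed to the bench, 160 (its x) by 270 mm (its y), top face 60 mm above the bench; origin at the centre of its underside, z up. Row of four keys along y at x = -30 mm; at the row's +y end (y = +102 mm) a fixed round black dial, 32 mm across, rising 20 mm. Loose things lie on its top behind the keys (+x), 45 mm or more behind the keys' centres, under 45 mm tall.
- key_1: first key from the dial, centre at box x = -30, y = +42 mm. Cream cap 30 (x) by 26 mm (y), keys 46 mm apart. Origin: centre of the cap's top face, z up; moves only up and down. Raised, the face is 74 mm above the bench and yields softly: 2 N starts it, each further mm takes 0.8 N; 4.4 mm (5.5 N) down counts as pushed in.
- key_2: second key from the dial, centre at box x = -30, y = -4 mm. Like key_1. Exactly one of the four keys starts latched: face 5 mm lower, 69 mm above the bench, standing firm under less than 6 N.
- key_3: third key from the dial, centre at box x = -30, y = -50 mm. Like key_1. The latched key is freed by pressing it right down, 4 mm further, to its stop with the face 65 mm above the bench (it gets there with 10 N; 14 N is ample, half way is not enough); let go, it rises to 74 mm.
- key_4: fourth key from the dial, centre at box x = -30, y = -96 mm. Like key_1, at the end of the row far from the dial.
- rib: wooden rib, a flat 55 x 110 x 8 mm slab lying on the bench in front of the switch box; loose, to be left alone. Origin at the centre of its underside.
- trimmer: spatula-shaped hand tool 180 mm long, lying on the switch box's top behind the keys, along the row; loose, to be left alone. Origin on its long axis, on its underside.
- cup: little clay cup, 44 mm wide at the rim and 35 mm tall, standing on the switch box's top behind the dial; loose, to be left alone. Origin at the centre of its underside.
- glaze_jar: closed white jar, 64 mm across and 80 mm tall, on the bench beyond the box's far end from the dial; loose, to be left alone. Origin at the centre of its underside.
- bowl: clay bowl, 120 mm wide and 55 mm tall, on the bench to the robot's right; loose, to be left alone. Origin at the centre of its underside.
- cone_block: plaster cone, 60 mm wide at the foot and 60 mm tall, on the bench beyond the dial end of the box; loose, to be left alone. Origin at the centre of its underside.
- tile_stack: stack of clay tiles, 90 x 90 x 30 mm, on the bench behind the box; loose, to be left alone. Origin at the centre of its underside.

How it is judged:
On the way, in this order (a step that is already met when the one before it is completed fails the run):
1. first key from the dial touched by the fingers (contact force between the fingers and key_1 above 0.4 N).
2. second key from the dial touched by the fingers (contact force between the fingers and key_2 above 0.4 N).
3. third key from the dial touched by the fingers (contact force between the fingers and key_3 above 0.4 N).
4. fourth key from the dial touched by the fingers, the latched key still down (contact force between the fingers and key_4 above 0.4 N and z of any of key_1, key_2, key_3, key_4 in the frame of switch_box below 0.0695 m).
5. all four keys stand fully up (z of each of key_1, key_2, key_3, key_4 in the frame of switch_box above 0.0725 m), for 0.2 s.
At the end, for the whole second after the job is handed in: All four key faces are within 1.5 mm of their raised height (74 mm above the bench) and every loose thing is within 20 mm of where it started (all of step 5 and distance of each of rib, trimmer, cup, glaze_jar, bowl, cone_block, tile_stack from where it was at the start of the episode below 0.02 m); the robot touches nothing.
It fails at once if a raised key pushed in 4.4 mm or more ((z of key_1 in the frame of switch_box below 0.0696 m and distance of key_1 from where it was at the start of the episode above 0.0044 m) or (z of key_2 in the frame of switch_box below 0.0696 m and distance of key_2 from where it was at the start of the episode above 0.0044 m) or (z of key_3 in the frame of switch_box below 0.0696 m and distance of key_3 from where it was at the start of the episode above 0.0044 m) or (z of key_4 in the frame of switch_box below 0.0696 m and distance of key_4 from where it was at the start of the episode above 0.0044 m)).
It fails at once if a key pushed with more than 40 N (contact force between the fingers and key_1 above 40 N or contact force between the fingers and key_2 above 40 N or contact force between the fingers and key_3 above 40 N or contact force between the fingers and key_4 above 40 N).
It fails at once if a loose thing lifted, or shifted by more than 20 mm (distance of any of rib, trimmer, cup, glaze_jar, bowl, cone_block, tile_stack from where it was at the start of the episode above 0.02 m).
It also fails if it takes over 48 s, if anything falls off the work surface, if the arm or the gripper's body presses on something with over 40 N, if the wrist force passes 120 N, or if a joint passes its speed limit or range.

## Working session

There is one attempt and no reset: what is moved stays moved. The work goes in short steps, each a Python script; the robot and the scene stay as the last script left them, time stands still between calls to the robot, and variables do not carry over. Pictures are saved under pics/ and viewed, and the job is handed in when it is done.

```bash
mkdir -p pics
python3 - <<'E'
from plant import *
import cv2,numpy as np
for n in("top","scene"):
    im,d=get_image(n); cv2.imwrite(f"pics/{n}0.png",im[:,:,::-1]); np.savez(f"{n}0.npz",im=im,d=d)
    c=get_calibration(n); np.savez(f"{n}0c.npz",**c); print(n,c)
print(observe())
E
```

```text
top {'intrinsics': array([[366.88304082,   0.        , 263.10029066],
       [  0.        , 366.88304082, 194.585508  ],
       [  0.        ,   0.        ,   1.        ]]), 'dist_coeffs': array([-0.09047174,  0.        ,  0.        ,  0.        ,  0.        ]), 'world_from_camera': array([[ 6.06382176e-04, -9.82079768e-01,  1.88464749e-01,
         3.19195021e-01],
       [-9.99982622e-01, -1.70068296e-03, -5.64474099e-03,
        -9.90836877e-02],
       [ 5.86410471e-03, -1.88458051e-01, -9.82063733e-01,
         1.19523597e+00],
       [ 0.00000000e+00,  0.00000000e+00,  0.00000000e+00,
         1.00000000e+00]])}
scene {'intrinsics': array([[494.31479371,   0.        , 257.93282664],
       [  0.        , 494.31479371, 190.51610953],
       [  0.        ,   0.        ,   1.        ]]), 'dist_coeffs': array([-0.02235827,  0.        ,  0.        ,  0.        ,  0.        ]), 'world_from_camera': array([[ 0.72549814,  0.51222549, -0.45964932,  1.11549062],
       [ 0.68801308, -0.52326292,  0.50282594, -0.75349624],
       [ 0.01704281, -0.68104403, -0.73204411,  1.00127122],
       [ 0.        ,  0.        ,  0.        ,  1.        ]])}
{'time_s': 0.1, 'q': array([ 1.16891644e+00,  2.21135580e-01,  1.52750108e+00, -2.12417755e-05,
        1.39469290e+00, -1.26087134e-01]), 'joint_velocities': array([-2.63131491e-04, -2.74300797e-03, -3.83937835e-03, -4.63070267e-04,
        9.02200172e-05,  2.63111650e-04]), 'joint_torque': array([ 7.10605364e-04, -4.98245251e+01, -3.90545726e+01, -3.36617941e-04,
        5.81371380e-03,  7.88020742e-06]), 'eef_pos': array([0.16998221, 0.6008764 , 0.23031356]), 'tcp_rot': array([-1.68484724,  1.5690593 , -1.96063625]), 'ft_force': array([-0.74138042,  0.51730054, -0.07488682]), 'torque': array([ 0.01883585, -0.03124981,  0.05184609]), 'opening': 0.0857789643980321}
```

View pics/top0.png

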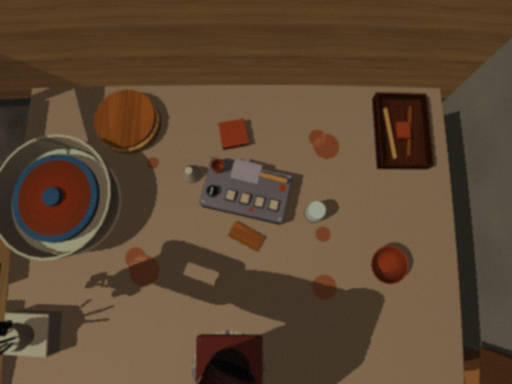

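View pics/scene0.png

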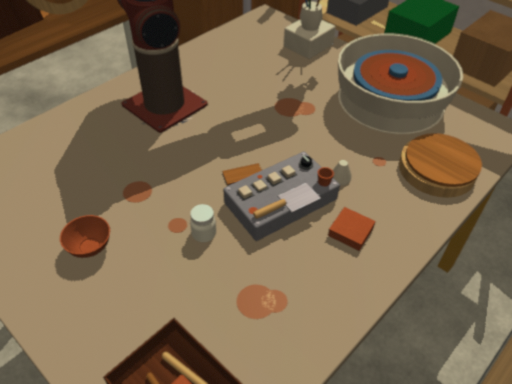

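The top view shows the switch box around (246,190), the dial at (213,190), and cream keys near (231,195), (245,199), (260,202) and (274,205). The robot's base is at bottom centre. Next I'll locate the keys by colour mask.

```bash
cat > h.py <<'E'
import cv2,numpy as np
def rays(px,c):
    p=cv2.undistortPoints(np.array(px,float).reshape(-1,1,2),c["intrinsics"],c["dist_coeffs"]).reshape(-1,2)
    return np.c_[p,np.ones(len(p))]
def onplane(px,c,z):
    T=c["world_from_camera"]; d=rays(px,c)@T[:3,:3].T; o=T[:3,3]
    return o+d*((z-o[2])/d[:,2])[:,None]
def blobs(m,lo=20,hi=5000):
    n,l,s,ce=cv2.connectedComponentsWithStats(m.astype(np.uint8))
    return [(ce[i],s[i,4],l==i) for i in range(1,n) if lo<s[i,4]<hi]
E
python3 - <<'E'
from h import *
for n,box in(("top",(190,150,300,230)),("scene",(210,140,350,240))):
    z=np.load(n+"0.npz");c=dict(np.load(n+"0c.npz"));im=z["im"];d=z["d"]
    x0,y0,x1,y1=box
    crop=im[y0:y1,x0:x1,::-1]; cv2.imwrite(f"pics/{n}0z.png",cv2.resize(crop,None,fx=6 if n=="top" else 5,fy=6 if n=="top" else 5,interpolation=cv2.INTER_CUBIC))
    hsv=cv2.cvtColor(im,cv2.COLOR_RGB2HSV).astype(int)
    m=np.zeros(d.shape,bool); 
    mm=(hsv[...,0]>10)&(hsv[...,0]<35)&(hsv[...,2]>140)&(hsv[...,1]<110)
    m[y0:y1,x0:x1]=mm[y0:y1,x0:x1]
    for ce,a,k in blobs(m,12,400):
        dd=np.median(d[k]); P=rays([ce],c)[0]*dd; W=c["world_from_camera"]@np.r_[P,1]
        print(n,ce.round(1),a,"plane",onplane([ce],c,.074)[0].round(4),"depth",W[:3].round(4),np.median(hsv[k],0))
E
```

```text
top [230.  194.4] 37 plane [ 0.5348 -0.0025  0.074 ] depth [ 0.5348 -0.0025  0.0736] [ 18.  84. 149.]
top [244.5 197.6] 37 plane [ 0.5247 -0.0477  0.074 ] depth [ 0.525  -0.0476  0.0727] [ 18.  85. 149.]
top [258.9 201.2] 37 plane [ 0.5134 -0.0926  0.074 ] depth [ 0.5143 -0.0925  0.0688] [ 18.  85. 150.]
top [273.3 204.3] 38 plane [ 0.5038 -0.1372  0.074 ] depth [ 0.5039 -0.1372  0.0733] [ 18.  85. 150.]
scene [288.3 168.8] 83 plane [ 0.5367 -0.002   0.074 ] depth [ 0.5365 -0.0017  0.0736] [ 20.  70. 188.]
scene [274.  175.5] 82 plane [ 0.5263 -0.0476  0.074 ] depth [ 0.5261 -0.0474  0.0737] [ 19.   72.  186.5]
scene [259.6 183.8] 83 plane [ 0.5199 -0.0961  0.074 ] depth [ 0.5169 -0.0928  0.0693] [ 20.  73. 189.]
scene [244.8 189.4] 87 plane [ 0.5064 -0.1372  0.074 ] depth [ 0.5066 -0.1373  0.0742] [ 19.  74. 189.]
```

Both views' depth readings put key_3 about 5 mm low (z about 0.069), and the others at 0.074. Row spacing comes out at 46 mm. I'll shut the fingers and move above key_1.

```bash
cat >> h.py <<'E'
K=np.array([[.5357,-.0022],[.5257,-.0475],[.5155,-.0926],[.5051,-.1373]])
u=(K[0]-K[3])/np.linalg.norm(K[0]-K[3]); YAW=np.arctan2(-u[0],u[1])
E
python3 - <<'E'
from plant import *
from h import *
print(np.degrees(YAW), np.linalg.norm(K[0]-K[3]))
gripper_to(0.0,20)
q0=observe()["q"]
c=[]
for y in(YAW,YAW+np.pi):
    q=inverse_kinematics([*K[0],.2],[0,np.pi/2,y]); print(q)
    if q is not None:c.append((np.abs(np.array(q)-q0).max(),y))
y=min(c)[1]; print(y)
movep([*K[0],.2],[0,np.pi/2,y])
o=observe();print(o["time_s"],o["eef_pos"],o["ft_force"],o["opening"])
im,d=get_image("wrist");cv2.imwrite("pics/w1.png",im[:,:,::-1])
im,d=get_image("scene");cv2.imwrite("pics/s1.png",im[:,:,::-1])
E
```

```text
-12.762099077865708 0.13852209210086308
[-1.51361024e-01  3.16815573e-02  1.79359831e+00 -4.44089210e-16
  1.31631278e+00 -1.49941670e+00]
[-0.15136102  0.03168156  1.79359831  0.          1.31631278  1.64217595]
-0.2227406483744888
3.375 [ 0.5357858  -0.00143478  0.20007335] [-0.06625029 -0.05666674 -0.04913882] 7.347425725981581e-05
```

View pics/w1.png

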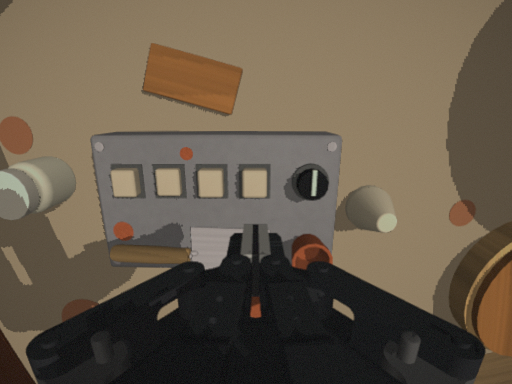

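View pics/s1.png

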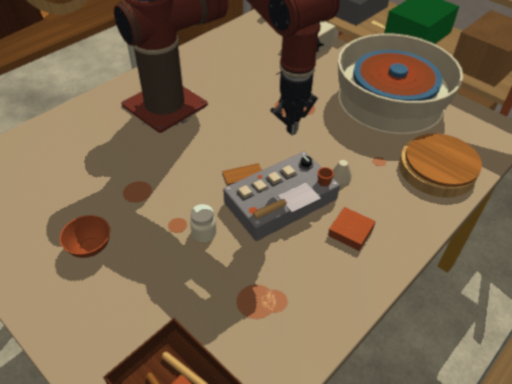

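The wrist view shows the row aligned with the image rows: dial at (312,184), keys at x = 255, 211, 169 and 125. The third key looks a little smaller, which means lower. The fingers are lined up in column with key_1 and everything below is clear. Tapping key_1 first.

```bash
cat >> h.py <<'E'
def tap(i,zstop,fmax,feed=.008):
    from plant import move_l,observe,hold
    k=K[i]
    move_l([*k,.084],feed=.08)
    hold(.15); f0=observe()["ft_force"]
    r=move_l([*k,zstop],feed=feed,max_force=fmax)
    o=observe(); print(i+1,"stopped",r,o["eef_pos"].round(4),(o["ft_force"]-f0).round(2),f0.round(2),round(o["time_s"],2))
    hold(.15); o2=observe(); print("  held",o2["eef_pos"].round(4),(o2["ft_force"]-f0).round(2))
    move_l([*k,.090],feed=.08)
    return r,o["eef_pos"][2]
E
python3 - <<'E'
from plant import *
from h import *
tap(0,.0722,1.3)
print(observe()["time_s"])
E
```

```text
1 stopped True [ 0.5356 -0.0022  0.0736] [1.4  1.09 2.29] [-0.8  -0.59 -0.42] 6.38
  held [ 0.5356 -0.0022  0.0735] [2.05 0.22 2.65]
6.8833
```

Key_1 made contact at z = 0.0736 with about 2.5 N. Next are keys 2, 3 and 4.

Run:
```python
from plant import *
from h import *
if tap(1,.0722,1.3)[0]:
  if tap(2,.0675,1.3,.012)[0]:
    tap(3,.0722,1.3)
im,d=get_image("scene");c=get_calibration("scene");cv2.imwrite("pics/s2.png",im[:,:,::-1])
print(observe()["time_s"])
```

```text
2 stopped True [ 0.5256 -0.0475  0.0736] [ 0.51 -0.45  2.91] [-0.09  0.23 -0.44] 8.92
  held [ 0.5256 -0.0475  0.0735] [ 0.6  -0.03  2.85]
3 stopped True [ 0.5154 -0.0926  0.069 ] [-0.34  0.46  3.67] [ 0.35 -0.09 -0.76] 11.43
  held [ 0.5154 -0.0926  0.0689] [0.69 0.03 4.  ]
4 stopped True [ 0.505  -0.1373  0.0736] [ 1.41 -1.39  1.35] [-0.53  0.99  0.7 ] 14.03
  held [ 0.505  -0.1373  0.0735] [ 2.   -1.5   1.69]
14.5917
```

All four taps made contact. Keys 1, 2 and 4 stopped at z = 0.0736, and key_3 stood firm at 0.069, so key_3 is the latched one. Now pressing it firmly.

Run:
```python
from plant import *
from h import *
k=K[2]
move_l([*k,.084],feed=.08); hold(.15); f0=observe()["ft_force"]
r=move_l([*k,.0625],feed=.01,max_force=15)
o=observe();print(r,o["eef_pos"].round(4),(o["ft_force"]-f0).round(2))
hold(.2);o=observe();print(o["eef_pos"].round(4),(o["ft_force"]-f0).round(2))
move_l([*k,.15],feed=.08); hold(.3)
im,d=get_image("top");c=get_calibration("top");im2,d2=get_image("wrist");cv2.imwrite("pics/w3.png",im2[:,:,::-1])
s,ds=get_image("scene");cs=get_calibration("scene");cv2.imwrite("pics/s3.png",s[:,:,::-1])
for p in [(288,169),(274,175),(260,183),(245,189)]:
    dd=np.median(ds[p[1]-1:p[1]+2,p[0]-1:p[0]+2]); print((cs["world_from_camera"]@np.r_[rays([p],cs)[0]*dd,1])[:3].round(4))
print(observe()["time_s"],observe()["ft_force"])
```

```text
True [ 0.5155 -0.0926  0.0654] [-2.73 -0.06  9.98]
[ 0.5155 -0.0926  0.0655] [-2.2   0.43  9.24]
[ 0.5374 -0.0042  0.0751]
[ 0.5259 -0.0472  0.0753]
[ 0.5183 -0.093   0.0734]
[ 0.5054 -0.1355  0.0733]
19.15 [-0.79953168 -0.20189704 -0.40189751]
```

View pics/s3.png

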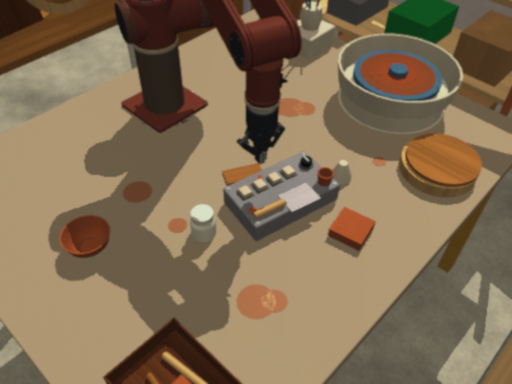

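View pics/w3.png

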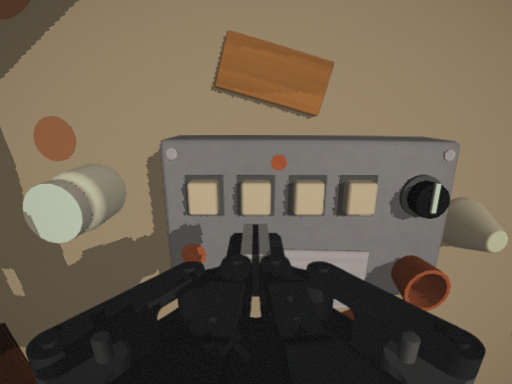

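Key_3's single-point depth now reads about 0.0734, and in the wrist view it looks level with the others, with keys at x = 203, 256, 309 and 361. I'll repeat the blob measurement before handing in.

Run:
```python
from plant import *
from h import *
im,d=get_image("scene");c=get_calibration("scene")
im0=np.load("scene0.npz")["im"]
hsv=cv2.cvtColor(im,cv2.COLOR_RGB2HSV).astype(int)
mm=(hsv[...,0]>10)&(hsv[...,0]<35)&(hsv[...,2]>140)&(hsv[...,1]<110)
m=np.zeros_like(mm);m[140:240,210:350]=mm[140:240,210:350]
for ce,a,k in blobs(m,12,400):
    print(ce.round(1),a,(c["world_from_camera"]@np.r_[rays([ce],c)[0]*np.median(d[k]),1])[:3].round(4), onplane([ce],c,.074)[0].round(4))
w,dw=get_image("wrist");cw=get_calibration("wrist")
for p in[(203,198),(256,198),(309,198),(361,198)]:
    dd=np.median(dw[p[1]-8:p[1]+9,p[0]-8:p[0]+9]);print((cw["world_from_camera"]@np.r_[rays([p],cw)[0]*dd,1])[:3].round(4))
```

```text
[259.5 182.4] 95 [ 0.5156 -0.0919  0.0728] [ 0.5164 -0.0927  0.074 ]
[334.2 182.7] 17 [0.6497 0.0549 0.0602] [0.6565 0.0431 0.074 ]
[244.7 189.1] 104 [ 0.5055 -0.1368  0.0738] [ 0.5056 -0.1369  0.074 ]
[ 0.5051 -0.1349  0.0744]
[ 0.515  -0.0908  0.0746]
[ 0.525  -0.0467  0.0746]
[ 0.535  -0.0027  0.0746]
```

Run:
```python
from plant import *
move_l([*observe()["eef_pos"][:2],.2],feed=.1); hold(.3)
print(observe()["time_s"]); job_done()
```

```text
20.2
the job is handed in; nothing more can be done
```

All four keys are standing up and the job is handed in at 20.2 s, with the shut fingers lifted well clear at z = 0.20 m.

- **Taps:** I tapped keys 1 to 4 in order from the dial, at roughly 2–4 N. Keys 1, 2 and 4 stopped the fingers at z = 0.0736 m. Key_3 stood firm at 0.069 m, so it was the latched one, as the depth images had already shown.
- **Release:** I pressed key_3 down to z ≈ 0.0654 m, and the force then read about 9–10 N. After that it sprang back up.
- **Last key heights:** The wrist camera's depth put all four key faces at 74.4–74.6 mm. The scene camera put key_3 about 1 mm lower, at 72.8–73.4 mm. That is within the 1.5 mm allowed and within the 2 mm calibration error.
- **Gap in that scene check:** The colour mask in the last scene picture picked up only keys 3 and 4, so keys 1 and 2 there rest on single-point readings of about 75 mm.
- **Loose things:** They look unmoved in the final pictures. I judged this by eye only and did not measure their positions.

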